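# Lock the mirror cell's recessed socket screw with a T-handle hex key

## Task

Take the T-handle hex key out of its wooden stand, lower it into the deep screw well of the telescope mirror cell and feel for the hidden hex socket by turning the key under a light push until it drops fully home. Then turn the screw clockwise (seen from above) until it comes up against its stop, and let go, leaving the key standing fully home in the screw. The screw rides on a soft collimation spring: never push it down with more than about 2 kg (20 N). Do not touch the glass mirror, and leave the other things on the table where they are.

Things in the scene. Friction and masses are not known exactly. Their poses are not given: they have to be found in the camera images.
- key: Loose T-handle hex key, about 0.28 kg, upright: steel hexagonal stem, black crossbar on top. Origin at the lower tip on the stem's axis, z up the stem, x along the bar. Bar 90 (x) by 24 (y) by 24 mm (z), its underside 85 mm above the tip. It starts standing in the stand's hole, tip 10 mm above the table.
- key_tip (a point): Lower tip of the key, on its axis (the key's origin). The stem is a hexagon 19 mm across flats, 21.9 mm across corners, two flats facing the key's +y and -y; only its lowest 2.5 mm is a round pilot, 17.6 mm in diameter.
- key_bar (a point): Middle of the key's crossbar, 97 mm above the tip; where to grip it, fingers on its two long faces, from above.
- stand: Fixed wooden block 75 x 75 x 50 mm high, origin under its centre, with a vertical round hole 23.5 mm in diameter and 40 mm deep in the middle of its top, in which the key stands. The key lifts straight out.
- cell: Fixed aluminium mirror cell. Origin on the table, under the axis of the screw well; z up. The well is in the top of a block 64 x 64 mm, 60 mm high, centred on the origin. On its +x side a 16 mm thick round base of radius 85 mm, centred 130 mm from the well, carries the mirror between four steel clips, 42 mm high.
- mouth (a point): Centre of the mouth of the screw well, on the block's top face, 60 mm above the table. The well is round, vertical, 23.2 mm in diameter, with a 3 mm lead-in chamfer, and centres the key.
- socket (a point): Centre of the screw's upper rim, down in the well, 22 mm below the mouth (fixed to the cell). In it a hex socket 20 mm across flats, 14 mm deep: floor 36 mm below the mouth. Its angle is unknown, not given by any listed pose or joint value. A key that does not match stands on the rim, tip 24.5 mm below the mouth, more when pushed; within about 6 degrees of the match it drops in, tip 36 mm below.
- screw (a joint): Turn of the locking screw, rad, growing clockwise seen from above (not the angle of its flats). Starts at 0 to 0.2; hard stop at 1.0, tight. Friction about 0.06 N m; turning does not move it up or down. The key has up to about 0.12 rad of play either way in the socket.
- spring (a joint): How far the sprung sleeve with the screw is pushed down, m: 0 at rest, growing downwards. It starts to yield at about 3 N and then takes 5 N per mm (20 N pushes it 3.5 mm down, harming nothing; over 5 mm is too hard); it comes back up when relieved.
- mirror: Round glass mirror, 150 mm in diameter, 22 mm thick, lying in the cell; origin under its centre, 130 mm from the well on the cell's +x side, top 38 mm above the table. Do not touch.
- caliper: Loose caliper, bystander, 190 mm long (along its x), 12 mm high, flat on the table. Origin under its middle.
- can: Loose plain metal drink can, bystander, 66 mm in diameter, 115 mm high. Origin under its middle.
- case: Loose flat grey tool case, bystander, 100 (x) by 150 (y) by 32 mm high. Origin under its middle.
Mind the look-alikes: they are no part of the job. Leave any blue, purple or turquoise look-alike of the key alone.

How it is judged:
By the outcome, as a careful person would: the job done as asked, in the order asked, and still so for the second after the job is handed in, with the robot touching nothing.
It also fails if it takes over 51 s, if anything falls off the work surface, if the arm or the gripper's body presses on something with over 40 N, if the wrist force passes 120 N, or if a joint passes its speed limit or range.

## Robot

A 7-joint arm with a two-finger parallel gripper is mounted at the origin on the work surface. World frame = base frame: x ahead of the robot, y to its left, z up, the work surface at z = 0. Lengths are in mm, angles in rad, forces in N, time in s.
With the tool pointing down it reaches from about 400 to 875 mm from the base axis. Payload 4.4 kg.
Tool frame: the origin (TCP) lies at the very end of the fingers, on their centre line; the grasp point (between the pads) lies 19 mm behind it; z points along the fingers, x is the direction in which the jaws open and shut, and the axes are right-handed (so a half turn about z gives the same grasp; the last joint's range is limited). The gripper opens to 85 mm and grips with 20 to 120 N. Pads are 22 mm wide; open, the fingers measure 114 mm over their backs; the gripper's body (76 mm by 85 mm) begins 54 mm behind the grasp point. The pads swing forward as they close: fully open they stand 13 mm farther back than shut.
Start: joints at [1.142, 0.628, 0.038, 1.517, -0.027, 0.996, -0.02], TCP at [230.709, -607.693, 231.313] pointing down, gripper open.
Joint ranges: [-3.06, 3.06], [-0.37, 2.12], [-1.25, 1.32], [0.18, 2.47], [-1.1, 4.24], [0.23, 1.98], [-2.94, 2.94]. Speed limits (rad/s): [2.57, 2.57, 3.14, 3.14, 3.14, 3.14, 3.14].

## Interface

Orientations are given as [roll, pitch, yaw] about the fixed x, y, z axes, in that order (R = Rz(yaw) Ry(pitch) Rx(roll)).
In Python, from cell import telemetry, get_image, get_calibration, ctrl gives the robot as it stands. The module is installed in compiled form; this text tells all that it offers.
- The arm moves only by the tool arm_command, never from a script. Its arguments are lists of equal length, an entry for each row: "rot": the turn, a rotation vector about the world's x, y, z in degrees, a list of three; "slide": the shift along the world's x, y, z in mm, a list of three; "gripper": the finger opening in mm, from 0 to 85.4. A call has 1 to 5 rows; each row shifts and turns the pose as measured when the row begins; what a row does not reach is not made up. A row lasts 1/12 s, in which the tool goes at most 41.7 mm and 7.16 degrees, less where a joint would pass 70% of its speed; a pose out of reach is approached as far as the arm can. A call with a gripper value outside its range is refused whole. The fingers move at their own pace and stop on an object; the grip force is fixed at half the most. Time passes only in rows, so rows that do not move let the fingers close. It gives the time, the measured TCP pose, the force and the opening at its end, in the units of the state.
- telemetry.read_state(): the state, without advancing time (a new reading comes with each control period).
- get_image(name): name is "scene" or "top" or "wrist"; returns (picture, depth): 420x560x3 uint8, red, green, blue; 420x560 float32, mm along the optical axis (not along the pixel's ray), 0 where there is no reading.
- get_calibration(name): a dict with "fx", "fy", "cx", "cy" (pixels), "D" ([k1, k2, p1, p2, k3] as OpenCV has them; the pictures are not rectified), "xyz" and "attitude" of the camera in the world. Camera axes: x right, y up, looking along -z (the intrinsics and any distortion apply to the point x, -y, -z); pixel columns grow to the right and rows downward; lengths in mm; the calibration is good to about 2 mm. A picture is of the moment at which its call begins: read the wrist's pose just before it. get_calibration takes no time and is no camera call; for the wrist camera it gives the pose at the moment of the call.
- ctrl.finish_job(): hands the job in, once; it reports no verdict.
The state is a dict: "clock": time; "qpos": joint angles; "qd": joint speeds; "tau": joint torques, N m; "eef_pos": TCP position; "tool_rot": TCP orientation; "force": force on the tool from outside, world axes, zero at the start; "torque": the same for the moment, N m; "width": finger opening in mm.
Only numpy, scipy, OpenCV 4.12 (cv2) and the standard library are available. Lean on these libraries where they do the work, as an engineer would, in place of code of your own. Each camera call takes 0.05 s, during which the arm holds its last target.

## Working session

There is one attempt and no reset: what is moved stays moved. The work goes in short steps, Python scripts to look and compute and a tool call to move; the robot and the scene stay as the last step left them, time stands still between calls to the robot, and variables do not carry over. Pictures are saved under pics/ and viewed, and the job is handed in when it is done.

Besides the shell and the picture viewer there is one more tool, called after "Call:" as a command line: name --argument value ..., lists and objects as JSON in quotes. arm_command: Moves the arm, as the interface text tells. Its arguments: {"type":"object","properties":{"rot":{"type":"array"},"slide":{"type":"array"},"gripper":{"type":"array"}},"required":["rot","slide","gripper"]}

```bash
mkdir -p pics; ls; python3 - <<'E'
from cell import telemetry,get_image,get_calibration
import cv2,numpy as np
print(telemetry.read_state())
for n in ["scene","top","wrist"]:
    c=get_calibration(n); print(n,c)
    im,d=get_image(n); cv2.imwrite(f"pics/{n}0.png",im[:,:,::-1]); np.savez(f"{n}0.npz",im=im,d=d,c=np.array(c,dtype=object))
E
```

```text
pics
{'clock': 0.0, 'qpos': array([ 1.14221405,  0.62936064,  0.03849365,  1.51836564, -0.02700841,
        0.99627686, -0.02001422]), 'qd': array([ 1.20119621e-04, -9.46261838e-04, -9.94952015e-05,  1.65789591e-03,
       -8.31629065e-04,  1.44843605e-04,  6.87844696e-04]), 'tau': array([ 1.74781658e-04, -5.63400507e+01,  1.22653484e+00, -1.93451536e+01,
        1.10796030e-02,  1.05549971e-02,  6.05311982e-06]), 'eef_pos': array([ 230.45190005, -607.11583088,  230.38137582]), 'tool_rot': array([ 3.14154372e+00,  1.89042360e-03, -1.20807466e+00]), 'force': array([-0.17778662, -0.74565022,  0.37139343]), 'torque': array([-0.01512425,  0.00684006, -0.0374541 ]), 'width': 85.20554644081594}
scene {'fx': 479.990691889997, 'fy': 479.990691889997, 'cx': 274.17626965047936, 'cy': 209.40116384848793, 'D': array([-0.05493515,  0.        ,  0.        ,  0.        ,  0.        ]), 'xyz': array([1021.25576192,  308.35250766, 1089.7369993 ]), 'attitude': array([0.53858505, 0.0144986 , 2.10678716])}
top {'fx': 457.66313151570785, 'fy': 457.66313151570785, 'cx': 282.15358277026525, 'cy': 205.31806348287537, 'D': array([-0.07529169,  0.        ,  0.        ,  0.        ,  0.        ]), 'xyz': array([ 321.9338327 ,   -5.11872811, 1179.90016737]), 'attitude': array([ 0.15111701,  0.01155279, -1.57796422])}
wrist {'fx': 331.69819686947807, 'fy': 331.69819686947807, 'cx': 284.98361794407424, 'cy': 209.36941706735706, 'D': array([-0.05413319,  0.        ,  0.        ,  0.        ,  0.        ]), 'xyz': array([ 295.93486372, -582.49799689,  372.93934144]), 'attitude': array([-0.28198548,  0.00165197, -1.20835295])}
```

View pics/scene0.png

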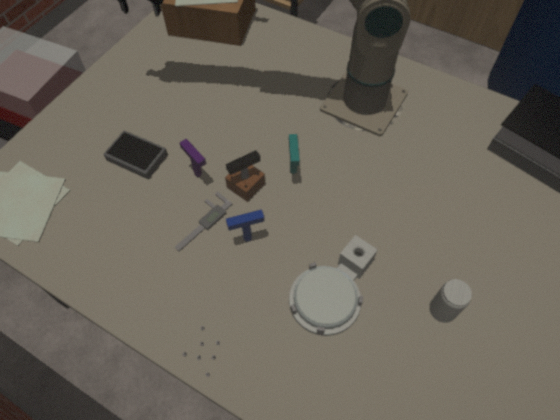

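View pics/top0.png

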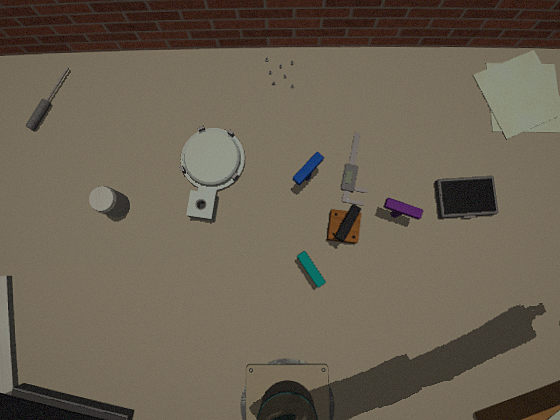

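View pics/wrist0.png

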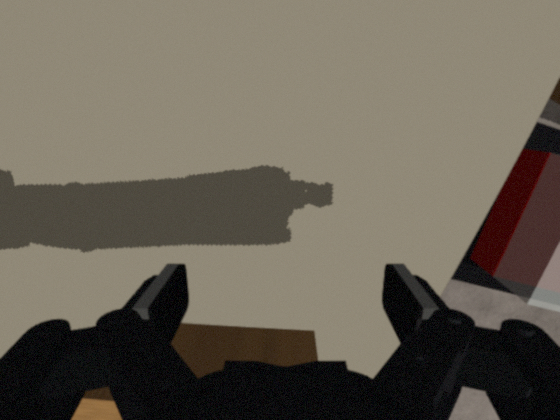

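The scene and top views show the black key in its brown stand (top ~(347,223)), the white cell with its well (top ~(201,204)), and the blue, teal and purple look-alikes. The caliper sits close to the stand. The wrist sees only the table.

```bash
cat > h.py <<'E'
import numpy as np,cv2
from scipy.spatial.transform import Rotation as R
def ray(c,uv):
    K=np.array([[c['fx'],0,c['cx']],[0,c['fy'],c['cy']],[0,0,1]])
    p=cv2.undistortPoints(np.array(uv,float).reshape(-1,1,2),K,np.array(c['D'])).reshape(-1,2)
    d=np.c_[p[:,0],-p[:,1],-np.ones(len(p))]
    return R.from_euler('xyz',c['attitude']).apply(d)
def plane(c,uv,z):
    d=ray(c,uv); o=np.array(c['xyz']); return o+d*((z-o[2])/d[:,2])[:,None]
def depthpts(c,d):
    v,u=np.indices(d.shape); uv=np.c_[u.ravel(),v.ravel()]
    return (np.array(c['xyz'])+ray(c,uv)*d.ravel()[:,None]).reshape(*d.shape,3)
def load(n):
    z=np.load(n,allow_pickle=True); return z['im'],z['d'],z['c'].item()
E
python3 - <<'E'
from h import *
for n in ['top','scene']:
    im,d,c=load(n+'0.npz'); P=depthpts(c,d)
    x0,x1,y0,y1=(320,375,195,250) if n=='top' else (215,275,145,205)
    g=im.max(axis=2); m=np.zeros(g.shape,np.uint8)
    m[y0:y1,x0:x1]=((g<55)&(abs(P[...,2]-119)<14))[y0:y1,x0:x1]*255
    cs,_=cv2.findContours(m,0,2); k=max(cs,key=cv2.contourArea)
    q=plane(c,k.reshape(-1,2),119)
    r=cv2.minAreaRect(q[:,:2].astype(np.float32)); print(n,'bar',r,cv2.boxPoints(r).round(1).tolist(),'z',np.median(P[m>0][:,2]))
    # cell block top
    m=((abs(P[...,2]-60)<6)&(P[...,1]>100)&(P[...,1]<300)&(im.min(axis=2)>90)&(d>0)).astype(np.uint8)*255
    cs,_=cv2.findContours(m,0,2); k=max(cs,key=cv2.contourArea)
    q=plane(c,k.reshape(-1,2),60); r=cv2.minAreaRect(q[:,:2].astype(np.float32)); print(n,'block',r,len(k),'z',np.median(P[m>0][:,2]))
    cv2.imwrite(f'pics/{n}_crop.png',cv2.resize(im[:,:,::-1][130:260,170:400] if n=='top' else im[:,:,::-1][140:340,170:400],None,fx=3,fy=3,interpolation=2))
E
```

```text
top bar ((442.3071594238281, -146.49993896484375), (23.740219116210938, 90.88491821289062), 62.07452392578125) [[396.6000061035156, -135.6999969482422], [476.8999938964844, -178.3000030517578], [488.0, -157.3000030517578], [407.70001220703125, -114.69999694824219]] z 118.94903735653224
top block ((497.363525390625, 209.91494750976562), (63.905616760253906, 63.91682434082031), 81.42984771728516) 36 z 59.73498564585191
scene bar ((449.6076965332031, -138.7991180419922), (31.156396865844727, 87.46198272705078), 59.648704528808594) [[404.0, -130.10000610351562], [479.5, -174.3000030517578], [495.20001220703125, -147.5], [419.70001220703125, -103.30000305175781]] z 117.22746640684716
scene block ((499.0992736816406, 213.67059326171875), (63.03678894042969, 65.76359558105469), 81.54310607910156) 46 z 59.59300587294592
```

View pics/top_crop.png

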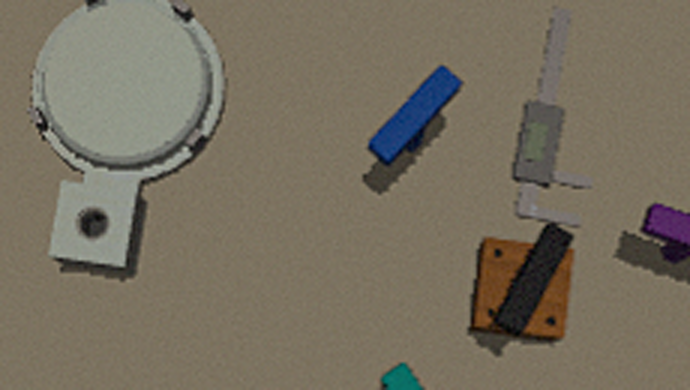

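View pics/scene_crop.png

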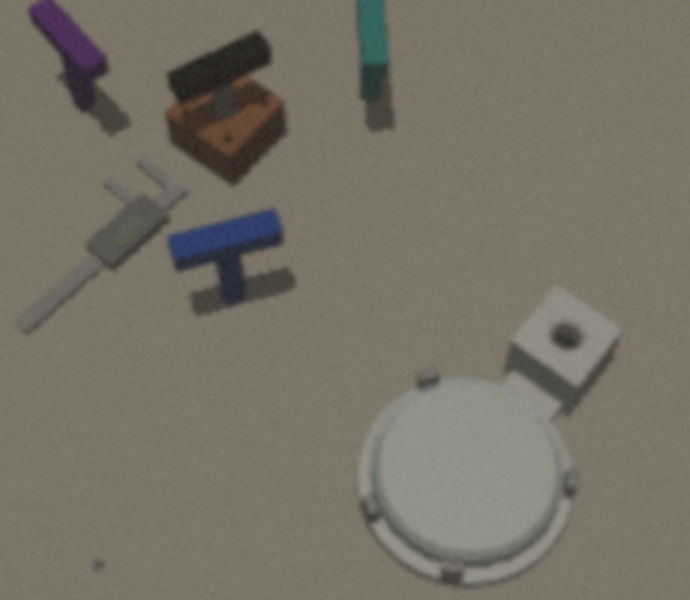

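Call:
arm_command --rot '[[0, 0, 7], [0, 0, 7], [0, 0, 7], [0, 0, 7], [0, 0, 7]]' --slide '[[11, 24, 0], [11, 24, 0], [11, 24, 0], [11, 24, 0], [11, 24, 0]]' --gripper '[85, 85, 85, 85, 85]'

```text
clock: 0.57
eef_pos: [280.8, -488.3, 228.1]
tool_rot: [3.136, 0.002, -0.588]
force: [-0.4, -0.8, -0.2]
width: 84.8
```

Call:
arm_command --rot '[[0, 0, 7], [0, 0, 7], [0, 0, 7], [0, 0, 7], [0, 0, 7]]' --slide '[[11, 24, 2], [11, 24, 2], [11, 24, 2], [11, 24, 2], [11, 24, 2]]' --gripper '[85, 85, 85, 85, 85]'

```text
clock: 0.98
eef_pos: [336.5, -361.2, 237.3]
tool_rot: [3.137, 0.004, 0.037]
force: [1.0, -0.0, 0.9]
width: 84.8
```

Call:
arm_command --rot '[[0, 0, 7], [0, 0, 7], [0, 0, 7], [0, 0, 7], [0, 0, 7]]' --slide '[[11, 24, 2], [11, 24, 2], [11, 24, 2], [11, 24, 2], [11, 24, 2]]' --gripper '[85, 85, 85, 85, 85]'

```text
clock: 1.4
eef_pos: [392.3, -234.9, 247.6]
tool_rot: [3.137, 0.006, 0.662]
force: [0.3, -1.4, 0.4]
width: 84.8
```

```bash
python3 -c "
from cell import telemetry as t
print(t.read_state()['qpos'].round(2))"
```

```text
[ 0.86  0.37 -0.53  2.    0.26  0.83  0.86]
```

Call:
arm_command --rot '[[0, 0, 6], [0, 0, 6], [0, 0, 6], [0, 0, 6], [0, 0, 0]]' --slide '[[12, 22, 0], [12, 22, 0], [12, 22, 0], [12, 22, 0], [0, 0, 0]]' --gripper '[85, 85, 85, 85, 85]'

```text
clock: 1.82
eef_pos: [443.7, -137.1, 248.7]
tool_rot: [3.135, 0.003, 1.114]
force: [-0.4, 0.7, 0.8]
width: 84.7
```

```bash
python3 - <<'E'
from cell import telemetry,get_image,get_calibration
from h import *
s=telemetry.read_state(); print(s['eef_pos'].round(1),s['tool_rot'].round(3))
c=get_calibration('wrist'); im,d=get_image('wrist'); print(c['xyz'],c['attitude'])
cv2.imwrite("pics/w1.png",im[:,:,::-1]); np.savez("w1.npz",im=im,d=d,c=np.array(c,dtype=object))
E
```

```text
[ 443.7 -137.1  248.7] [3.135e+00 3.000e-03 1.114e+00]
[ 379.11975135 -105.33900517  390.63556787] [-0.28809648  0.00291788  1.11368845]
```

View pics/w1.png

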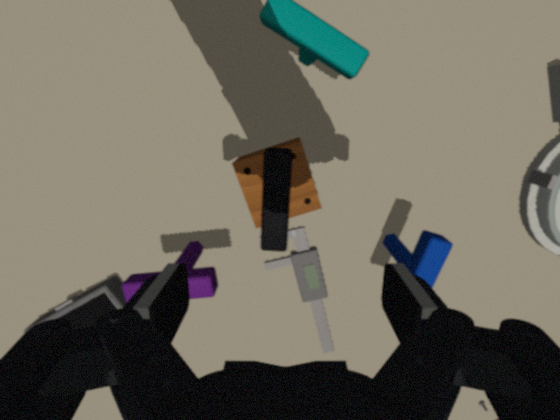

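The wrist view shows the black bar, running from (277,150) to (274,249), over the brown stand, between the open fingers.

```bash
python3 - <<'E'
from h import *
im,d,c=load('w1.npz'); P=depthpts(c,d)
m=np.zeros(d.shape,np.uint8); s=np.s_[135:260,245:310]
m[s]=((abs(P[...,2]-119)<6)&(d>0)&(im.max(2)<60))[s]*255
cs,_=cv2.findContours(m,0,2); k=max(cs,key=cv2.contourArea)
q=plane(c,k.reshape(-1,2),119)
r=cv2.minAreaRect(q[:,:2].astype(np.float32)); b=cv2.boxPoints(r);print(r,b.round(1).tolist(),np.median(P[m>0][:,2]))
e=[b[1]-b[0],b[2]-b[1]]; e=max(e,key=np.linalg.norm); print(np.degrees(np.arctan2(e[1],e[0])))
mm=cv2.moments(k); print(plane(c,[[mm['m10']/mm['m00'],mm['m01']/mm['m00']]],119))
# cell in top image: hole
im,d,c=load('top0.npz')
g=cv2.cvtColor(im,cv2.COLOR_RGB2GRAY); s=g[185:225,182:222]
mk=(s<70).astype(np.uint8)
cs,_=cv2.findContours(mk,0,1); 
for k in cs:
    if cv2.contourArea(k)>15:
        e=cv2.minEnclosingCircle(k); print(e, plane(c,[[e[0][0]+182,e[0][1]+185]],60))
E
```

```text
((441.4396057128906, -145.8905487060547), (23.22388458251953, 88.19486999511719), 59.76680374145508) [[397.5, -133.6999969482422], [473.70001220703125, -178.10000610351562], [485.3999938964844, -158.10000610351562], [409.20001220703125, -113.69999694824219]] 118.74130423855024
-30.233185
[[ 438.80446485 -144.26015873  119.        ]]
((18.863636016845703, 19.045454025268555), 4.3717780113220215) [[497.57697484 208.79066333  60.        ]]
((23.5, 19.5), 21.92041015625) [[496.3282895  197.16289097  60.        ]]
```

Call:
arm_command --rot '[[0.2, 0.3, -1], [0, 0, -1], [0, 0, -1], [0, 0, 0], [0, 0, 0]]' --slide '[[-1, -5, -20], [-1, -4, -30], [0, 0, -30], [0, 0, -30], [0, 0, 0]]' --gripper '[85, 85, 85, 85, 85]'

```text
clock: 2.28
eef_pos: [439.6, -154.1, 136.1]
tool_rot: [3.136, 0.008, 1.042]
force: [0.1, 0.5, -0.1]
width: 85.2
```

```bash
python3 - <<'E'
from cell import telemetry,get_image,get_calibration
from h import *
s=telemetry.read_state(); print(s['eef_pos'].round(1),s['tool_rot'].round(3),s['qpos'].round(2))
c=get_calibration('wrist'); im,d=get_image('wrist')
cv2.imwrite("pics/w2.png",im[:,:,::-1]); np.savez("w2.npz",im=im,d=d,c=np.array(c,dtype=object))
E
```

```text
[ 439.6 -154.1  136.1] [3.136 0.008 1.042] [ 0.62  0.56 -0.5   2.11  0.5   0.59  0.8 ]
```

View pics/w2.png

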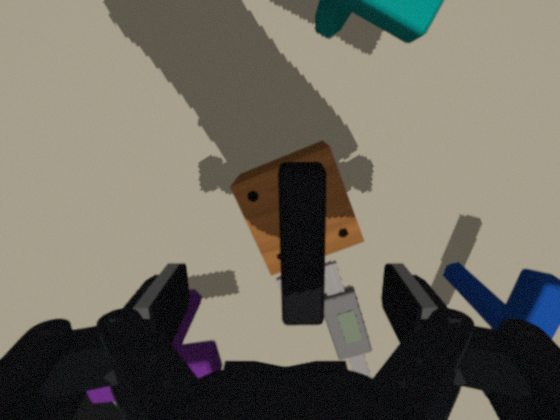

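The bar is at (302,243), a bit right of the finger centre, because the tool overshot ~8 mm in y. I'll correct that and go down.

Call:
arm_command --rot '[[0.5, 0, 0], [0, 0, 0], [0, 0, 0], [0, 0, 0], [0, 0, 0]]' --slide '[[2, 7, 0], [0, 0, -12], [0, 0, -14], [0, 0, -14], [0, 0, 0]]' --gripper '[85, 85, 85, 85, 85]'

```text
clock: 2.75
eef_pos: [448.6, -149.0, 104.9]
tool_rot: [3.126, -0.004, 1.036]
force: [-1.0, -0.1, 0.3]
width: 85.0
```

```bash
python3 - <<'E'
from cell import telemetry
s=telemetry.read_state(); print(s['eef_pos'].round(1),s['tool_rot'].round(3),s['force'],s['torque'])
E
```

```text
[ 448.6 -149.   104.9] [ 3.126 -0.004  1.036] [-1.02225572 -0.13647855  0.34829241] [-0.03604803  0.00229405 -0.04376167]
```

Call:
arm_command --rot '[[0.2, 0.8, 0], [0, 0, 0], [0, 0, 0]]' --slide '[[-6, 3, -6], [0, 0, 0], [0, 0, 0]]' --gripper '[85, 85, 85]'

```text
clock: 3.0
eef_pos: [444.9, -146.3, 102.6]
tool_rot: [3.134, -0.001, 1.035]
force: [-1.5, 0.0, 0.4]
width: 84.7
```

```bash
python3 - <<'E'
from cell import telemetry
s=telemetry.read_state(); print(s['eef_pos'].round(1),s['tool_rot'].round(3),s['qd'].round(3),s['force'],s['torque'])
E
```

```text
[ 444.9 -146.3  102.6] [ 3.134e+00 -1.000e-03  1.035e+00] [ 0.008 -0.012 -0.011  0.004 -0.013  0.02   0.004] [-1.53884052  0.03377286  0.40896341] [-0.03173772 -0.01845218  0.01421754]
```

Call:
arm_command --rot '[[0.2, 0.2, 0], [0, 0, 0], [0, 0, 0], [0, 0, 0]]' --slide '[[-3, 0, -7], [-1, 0, -7], [0, 0, -3], [0, 0, 0]]' --gripper '[85, 85, 85, 85]'

```text
clock: 3.33
eef_pos: [441.8, -146.9, 86.2]
tool_rot: [3.136, -0.003, 1.034]
force: [0.2, -0.2, -0.2]
width: 85.1
```

Call:
arm_command --rot '[[0, 0, 0], [0, 0, 0], [0, 0, 0], [0, 0, 0], [0, 0, 0]]' --slide '[[0, 0, 0], [0, 0, 0], [0, 0, 0], [0, 0, 0], [0, 0, 0]]' --gripper '[18, 18, 18, 18, 18]'

```text
clock: 3.75
eef_pos: [441.8, -146.6, 85.8]
tool_rot: [3.136, -0.003, 1.034]
force: [0.4, 0.3, 1.1]
width: 25.1
```

Call:
arm_command --rot '[[0, 0, 0], [0, 0, 0], [0, 0, 0]]' --slide '[[0, 0, 0], [0, 0, 0], [0, 0, 0]]' --gripper '[18, 18, 18]'

```text
clock: 4.0
eef_pos: [441.9, -146.4, 86.0]
tool_rot: [3.136, -0.004, 1.034]
force: [-0.4, 0.3, -0.9]
width: 23.5
```

Call:
arm_command --rot '[[0, 0, 0], [0, 0, 0], [0, 0, 0], [0, 0, 0], [0, 0, 0]]' --slide '[[0, 0, 8], [0, 0, 12], [0, 0, 12], [0, 0, 20], [0, 0, 20]]' --gripper '[18, 18, 18, 18, 18]'

```text
clock: 4.42
eef_pos: [439.2, -145.6, 158.0]
tool_rot: [-3.138, -0.003, 1.036]
force: [-0.2, -0.8, -3.5]
width: 23.7
```

Call:
arm_command --rot '[[0, 0, 0], [0, 0, 0], [0, 0, 0]]' --slide '[[0, 0, 25], [0, 0, 25], [0, 0, 10]]' --gripper '[18, 18, 18]'

```text
clock: 4.67
eef_pos: [437.5, -145.0, 222.4]
tool_rot: [-3.136, -0.002, 1.037]
force: [0.3, 0.4, -3.7]
width: 23.0
```

```bash
python3 - <<'E'
from cell import telemetry,get_image,get_calibration
from h import *
s=telemetry.read_state(); print(s['eef_pos'].round(1),s['tool_rot'].round(3),s['qpos'].round(2),s['force'],s['torque'],s['width'])
c=get_calibration('wrist'); im,d=get_image('wrist')
cv2.imwrite("pics/w3.png",im[:,:,::-1]); np.savez("w3.npz",im=im,d=d,c=np.array(c,dtype=object))
E
```

```text
[ 437.5 -145.   222.4] [-3.136e+00 -2.000e-03  1.037e+00] [ 0.72  0.43 -0.63  2.02  0.35  0.8   0.92] [ 0.26873921  0.44662467 -3.69712456] [-0.01978644 -0.07477787  0.04082949] 22.97273809437009
```

View pics/w3.png

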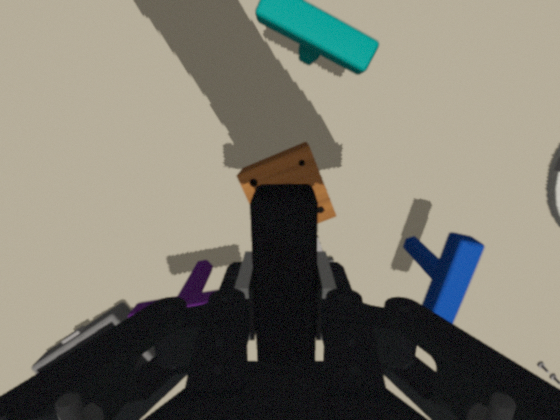

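The wrist view shows the bar square between the pads at (283,260), with the stand empty behind it. Next I'll carry the key toward the cell and stop a little short to image the well.

```bash
python3 - <<'E'
from h import *
im,d,c=load('w3.npz')
for r in (250,300):
    row=im[r,230:340].max(1); print(r,''.join('#' if v<35 else '.' for v in row))
p=plane(c,[[252,186],[283,186],[315,186]],255); t=np.array([437.5,-145,222])
b=np.array([np.cos(1.037-np.pi/2),np.sin(1.037-np.pi/2)]); a=np.array([-b[1],b[0]])
print(p,(p-t)[:,:2]@b,(p-t)[:,:2]@a)
E
```

```text
250 .......................###############################################################........................
300 ##############################################################################################################
[[ 390.85330754 -131.09177445  255.        ]
 [ 396.21136507 -122.0569325   255.        ]
 [ 401.73660158 -112.72445984  255.        ]] [-47.23386066 -47.2181815  -47.21001708] [-11.76074244  -1.25660499   9.58881883]
```

Call:
arm_command --rot '[[0, 0, 0], [0, 0, 0], [0, 0, 0], [0, 0, 0], [0, 0, 0]]' --slide '[[8, 25, 0], [10, 33, -1], [10, 33, -1], [10, 33, -1], [10, 33, -1]]' --gripper '[18, 18, 18, 18, 18]'

```text
clock: 5.13
eef_pos: [481.7, 5.2, 218.5]
tool_rot: [-3.138, 0.008, 1.014]
force: [-0.3, -0.5, -3.1]
width: 23.0
```

Call:
arm_command --rot '[[0, 0, 0], [0, 0, 0], [0, 0, 0], [0, 0, 0], [0, 0, 0]]' --slide '[[10, 33, -1], [10, 33, -1], [10, 33, -1], [9, 25, 0], [5, 10, 0]]' --gripper '[18, 18, 18, 18, 18]'

```text
clock: 5.55
eef_pos: [522.9, 150.6, 212.3]
tool_rot: [-3.131, 0.01, 1.021]
force: [0.0, 0.4, -2.6]
width: 23.3
```

Call:
arm_command --rot '[[0, 0, 0], [0, 0, 0]]' --slide '[[12, 28, 0], [0, 0, 0]]' --gripper '[18, 18]'

```text
clock: 5.72
eef_pos: [534.4, 182.5, 210.9]
tool_rot: [-3.128, 0.01, 1.025]
force: [1.2, 1.5, -3.1]
width: 23.6
```

```bash
python3 - <<'E'
from cell import telemetry,get_image,get_calibration
from h import *
s=telemetry.read_state(); print(s['eef_pos'].round(1),s['tool_rot'].round(3),s['qpos'].round(2),s['qd'].round(2))
c=get_calibration('wrist'); im,d=get_image('wrist')
cv2.imwrite("pics/w4.png",im[:,:,::-1]); np.savez("w4.npz",im=im,d=d,c=np.array(c,dtype=object))
E
```

```text
[534.4 182.5 210.9] [-3.128  0.01   1.025] [ 0.    0.6  -0.59  1.76  0.39  0.93  0.27] [ 0.06 -0.02  0.07  0.1   0.03  0.08  0.03]
```

View pics/w4.png

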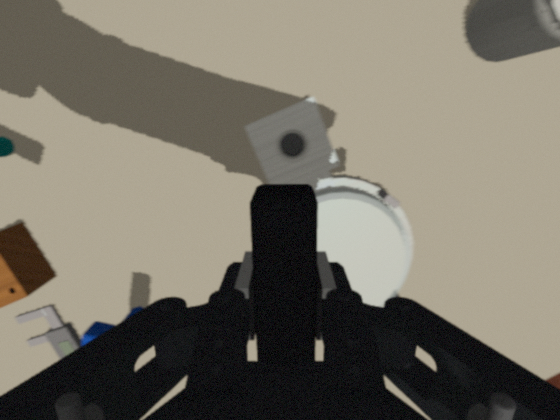

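The wrist view shows the well at (292,145) in the shadowed block, ahead of the held bar.

```bash
python3 - <<'E'
from h import *
im,d,c=load('w4.npz'); g=cv2.cvtColor(im,cv2.COLOR_RGB2GRAY)
m=np.zeros(g.shape,np.uint8); s=np.s_[128:163,275:310]; 
for th in (45,55,65):
    m[:]=0; m[s]=(g[s]<th)*255
    cs,_=cv2.findContours(m,0,1); k=max(cs,key=cv2.contourArea); e=cv2.minEnclosingCircle(k)
    q=plane(c,k.reshape(-1,2),60); print(th,e,plane(c,[e[0]],60)[0],np.ptp(q,axis=0),q.mean(0))
P=depthpts(c,d); m=((abs(P[...,2]-60)<6)&(d>0)).astype(np.uint8); m[180:]=0; m[:,360:]=0
cs,_=cv2.findContours(m,0,1); k=max(cs,key=cv2.contourArea); q=plane(c,k.reshape(-1,2),60)
print(cv2.minAreaRect(q[:,:2].astype(np.float32)), np.median(P[m>0][:,2]))
E
```

```text
45 ((291.6451721191406, 144.7096710205078), 10.379218101501465) [496.20468865 209.99623378  60.        ] [1.78795539e+01 1.68918576e+01 1.13686838e-13] [496.18865833 210.83996021  60.        ]
55 ((291.904052734375, 144.33837890625), 11.120301246643066) [496.04700714 210.35525888  60.        ] [1.90658327e+01 1.91252258e+01 5.68434189e-14] [496.07001823 210.32060331  60.        ]
65 ((292.0, 144.5), 11.715475082397461) [496.21025371 210.35505374  60.        ] [19.80035417 20.14479745  0.        ] [496.06046517 210.33302686  60.        ]
((497.49639892578125, 211.06497192382812), (64.06414794921875, 64.33953857421875), 81.22199249267578) 59.78850934743019
```

Call:
arm_command --rot '[[0, -1, 0], [0, 0, 0], [0, 0, 0], [0, 0, 0], [0, 0, 0]]' --slide '[[-15, 11, -15], [-14, 10, -15], [-6, 4, -10], [-1, 0, 0], [0, 0, 0]]' --gripper '[18, 18, 18, 18, 18]'

```text
clock: 6.18
eef_pos: [494.4, 196.1, 166.3]
tool_rot: [3.14, 0.017, 1.018]
force: [0.1, 0.6, -3.0]
width: 23.3
```

```bash
cat > st.py <<'E'
from cell import telemetry
import numpy as np
s=telemetry.read_state(); r=s['tool_rot']; y=r[2]
er=(np.pi-r[0]+np.pi)%(2*np.pi)-np.pi; ep=-r[1]
c=np.degrees(er*np.array([np.cos(y),np.sin(y)])+ep*np.array([-np.sin(y),np.cos(y)]))
print(s['clock'],'pos',s['eef_pos'].round(1),'yaw',np.degrees(y).round(2),'fixrot',c.round(2),'F',s['force'].round(1),'T',s['torque'].round(3),'w',round(s['width'],1),'q',s['qpos'].round(2),'toWell',(np.array([497.5,209.5])-s['eef_pos'][:2]).round(1))
E
python3 st.py
```

```text
6.1833 pos [494.4 196.1 166.3] yaw 58.3 fixrot [ 0.85 -0.42] F [ 0.1  0.6 -3. ] T [ 0.067 -0.017 -0.038] w 23.3 q [-0.07  0.6  -0.55  1.89  0.45  0.78  0.14] toWell [ 3.1 13.4]
```

Call:
arm_command --rot '[[0.8, -0.4, 0], [0.3, -0.1, 0], [0, 0, 0]]' --slide '[[2, 9, -3], [1, 5, -3], [0, 1, -2]]' --gripper '[18, 18, 18]'

```text
clock: 6.43
eef_pos: [500.0, 209.4, 158.9]
tool_rot: [3.141, -0.007, 1.013]
force: [0.3, -0.6, -2.2]
width: 23.2
```

```bash
python3 st.py
```

```text
6.4333 pos [500.  209.4 158.9] yaw 58.02 fixrot [-0.29  0.25] F [ 0.3 -0.6 -2.2] T [-0.039  0.025  0.012] w 23.2 q [-0.09  0.62 -0.55  1.89  0.46  0.75  0.12] toWell [-2.5  0.1]
```

Call:
arm_command --rot '[[-0.3, 0.2, 0], [0, 0, 0]]' --slide '[[-3, 0, -5], [-1, 0, -5]]' --gripper '[18, 18]'

```text
clock: 6.6
eef_pos: [497.7, 209.6, 149.2]
tool_rot: [3.139, -0.003, 1.011]
force: [-0.7, 0.2, -3.9]
width: 22.9
```

```bash
python3 st.py; python3 - <<'E'
from cell import get_image,get_calibration
from h import *
for n in ('scene',):
    c=get_calibration(n); im,d=get_image(n); np.savez(n+"5.npz",im=im,d=d,c=np.array(c,dtype=object))
    cv2.imwrite(f"pics/{n}5.png",cv2.resize(im[190:330,270:430,::-1],None,fx=4,fy=4,interpolation=2))
E
```

```text
6.6 pos [497.7 209.6 149.2] yaw 57.92 fixrot [-0.06  0.22] F [-0.7  0.2 -3.9] T [ 0.006 -0.017 -0.019] w 22.9 q [-0.1   0.63 -0.53  1.9   0.47  0.73  0.11] toWell [-0.2 -0.1]
```

View pics/scene5.png

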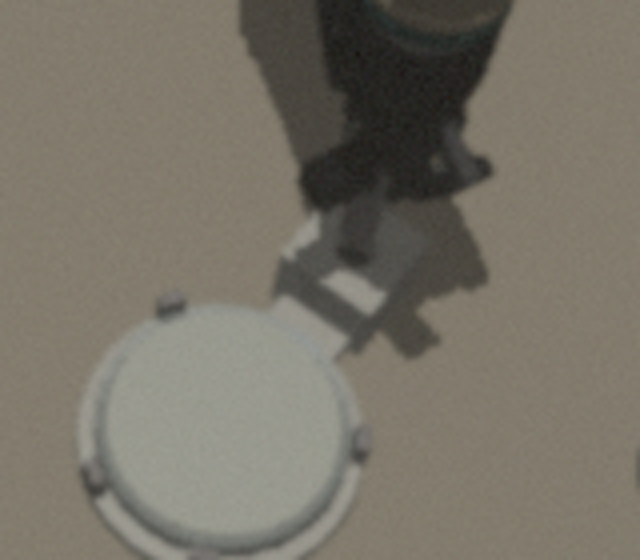

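The scene view shows the stem tip at full-image (358.7,252), right over the well at (359,252), so I'll descend.

Call:
arm_command --rot '[[0, 0.2, 0], [0, 0, 0], [0, 0, 0]]' --slide '[[0, 0, -6], [0, 0, -6], [0, 0, -6]]' --gripper '[18, 18, 18]'

```text
clock: 6.9
eef_pos: [498.4, 209.9, 130.3]
tool_rot: [3.141, -0.002, 1.011]
force: [0.0, 1.8, -2.1]
width: 23.6
```

```bash
python3 st.py
```

```text
6.9 pos [498.4 209.9 130.3] yaw 57.9 fixrot [-0.09  0.09] F [ 0.   1.8 -2.1] T [ 0.345  0.177 -0.006] w 23.6 q [-0.11  0.66 -0.52  1.91  0.49  0.69  0.09] toWell [-0.9 -0.4]
```

Call:
arm_command --rot '[[0, 0, 0], [0, 0, 0], [0, 0, 0]]' --slide '[[-1, 1, -3], [0, 0, -4], [0, 0, -4]]' --gripper '[18, 18, 18]'

```text
clock: 7.15
eef_pos: [497.2, 211.0, 117.6]
tool_rot: [3.142, -0.002, 1.011]
force: [0.7, -0.7, -2.9]
width: 23.1
```

```bash
python3 st.py
```

```text
7.15 pos [497.2 211.  117.6] yaw 57.91 fixrot [-0.09  0.06] F [ 0.7 -0.7 -2.9] T [-0.04  -0.002 -0.017] w 23.1 q [-0.13  0.68 -0.5   1.92  0.51  0.67  0.07] toWell [ 0.3 -1.5]
```

Call:
arm_command --rot '[[0, 0, 0], [0, 0, 0], [0, 0, 0]]' --slide '[[0, 0, -2], [0, 0, -2], [0, 0, -2]]' --gripper '[18, 18, 18]'

```text
clock: 7.4
eef_pos: [496.9, 210.8, 110.1]
tool_rot: [-3.141, -0.001, 1.011]
force: [-1.4, -0.5, 4.3]
width: 23.2
```

```bash
python3 st.py
```

```text
7.4 pos [496.9 210.8 110.1] yaw 57.92 fixrot [-0.06  0.  ] F [-1.4 -0.5  4.3] T [-0.182  0.284  0.053] w 23.2 q [-0.13  0.69 -0.49  1.93  0.52  0.65  0.06] toWell [ 0.6 -1.3]
```

Call:
arm_command --rot '[[0, 0, -3], [0, 0, -3], [0, 0, -3]]' --slide '[[0, 0, -0.5], [0, 0, -0.5], [0, 0, -0.5]]' --gripper '[18, 18, 18]'

```text
clock: 7.65
eef_pos: [497.4, 211.4, 108.9]
tool_rot: [-3.141, -0.002, 0.849]
force: [-1.3, -1.0, 2.1]
width: 23.5
```

```bash
python3 st.py
```

```text
7.65 pos [497.4 211.4 108.9] yaw 48.63 fixrot [-0.12  0.07] F [-1.3 -1.   2.1] T [-0.06   0.334  0.051] w 23.5 q [-0.16  0.68 -0.45  1.93  0.47  0.63 -0.06] toWell [ 0.1 -1.9]
```

Call:
arm_command --rot '[[0, 0, -3], [0, 0, -3], [0, 0, -3]]' --slide '[[0, 0, -0.5], [0, 0, -0.5], [0, 0, -0.5]]' --gripper '[18, 18, 18]'

```text
clock: 7.9
eef_pos: [497.3, 211.7, 108.5]
tool_rot: [3.142, -0.003, 0.685]
force: [-1.5, -0.7, 2.7]
width: 23.1
```

```bash
python3 st.py
```

```text
7.9 pos [497.3 211.7 108.5] yaw 39.22 fixrot [-0.1   0.13] F [-1.5 -0.7  2.7] T [-0.148  0.397  0.071] w 23.1 q [-0.19  0.67 -0.4   1.93  0.43  0.62 -0.18] toWell [ 0.2 -2.2]
```

Call:
arm_command --rot '[[0, 0, -3], [0, 0, -3], [0, 0, -3]]' --slide '[[-0.8, -0.3, -0.5], [0, 0, -0.5], [0, 0, -0.5]]' --gripper '[18, 18, 18]'

```text
clock: 8.15
eef_pos: [497.2, 212.0, 108.7]
tool_rot: [3.141, -0.005, 0.52]
force: [-1.4, -0.6, 2.5]
width: 23.3
```

```bash
python3 st.py
```

```text
8.15 pos [497.2 212.  108.7] yaw 29.81 fixrot [-0.1   0.29] F [-1.4 -0.6  2.5] T [-0.089  0.373  0.105] w 23.3 q [-0.22  0.67 -0.35  1.93  0.39  0.6  -0.31] toWell [ 0.3 -2.5]
```

Call:
arm_command --rot '[[-0.1, 0.3, -3], [0, 0, -3], [0, 0, -3]]' --slide '[[-0.6, -0.5, -0.6], [-0.4, -0.4, -0.6], [0, -0.2, -0.6]]' --gripper '[18, 18, 18]'

```text
clock: 8.4
eef_pos: [497.4, 212.2, 108.7]
tool_rot: [-3.142, -0.004, 0.357]
force: [-0.4, -1.1, 1.6]
width: 23.3
```

```bash
python3 st.py
```

```text
8.4 pos [497.4 212.2 108.7] yaw 20.43 fixrot [-0.08  0.21] F [-0.4 -1.1  1.6] T [-0.066  0.476  0.129] w 23.3 q [-0.25  0.66 -0.31  1.93  0.34  0.59 -0.42] toWell [ 0.1 -2.7]
```

Call:
arm_command --rot '[[0, 0.2, -3], [0, 0, -3], [0, 0, -3]]' --slide '[[-0.8, -0.8, -0.9], [-0.4, -0.6, -0.9], [0, -0.4, -0.9]]' --gripper '[18, 18, 18]'

```text
clock: 8.65
eef_pos: [497.5, 212.2, 108.2]
tool_rot: [-3.139, -0.005, 0.193]
force: [-1.8, -0.1, 4.7]
width: 23.4
```

```bash
python3 st.py
```

```text
8.65 pos [497.5 212.2 108.2] yaw 11.06 fixrot [-0.21  0.27] F [-1.8 -0.1  4.7] T [0.005 0.62  0.063] w 23.4 q [-0.28  0.66 -0.26  1.93  0.29  0.58 -0.54] toWell [-0.  -2.7]
```

Call:
arm_command --rot '[[-0.2, 0.6, -3], [0, 0.3, -3], [0, 0, -3]]' --slide '[[-1, -0.5, -0.6], [-0.5, -0.4, -0.6], [0, -0.4, -0.6]]' --gripper '[18, 18, 18]'

```text
clock: 8.9
eef_pos: [498.4, 212.4, 108.8]
tool_rot: [-3.138, 0.005, 0.03]
force: [-2.2, -1.0, 1.5]
width: 23.2
```

```bash
python3 st.py
```

```text
8.9 pos [498.4 212.4 108.8] yaw 1.71 fixrot [-0.19 -0.29] F [-2.2 -1.   1.5] T [0.02  0.484 0.194] w 23.2 q [-0.3   0.66 -0.22  1.92  0.24  0.59 -0.65] toWell [-0.9 -2.9]
```

Call:
arm_command --rot '[[-0.2, -0.3, 0], [0, 0, 0], [0, 0, 0]]' --slide '[[-1.5, -1.5, 3], [-1, -1, 1], [0, 0, 0]]' --gripper '[18, 18, 18]'

```text
clock: 9.15
eef_pos: [497.0, 211.7, 113.0]
tool_rot: [-3.139, -0.004, 0.032]
force: [-0.5, 1.3, -3.1]
width: 23.5
```

```bash
python3 st.py
```

```text
9.15 pos [497.  211.7 113. ] yaw 1.84 fixrot [-0.15  0.22] F [-0.5  1.3 -3.1] T [ 0.046 -0.039 -0.032] w 23.5 q [-0.31  0.64 -0.22  1.93  0.24  0.58 -0.65] toWell [ 0.5 -2.2]
```

Call:
arm_command --rot '[[-0.1, 0.2, 0], [0, 0, 0], [0, 0, 0]]' --slide '[[0, -0.3, -2], [0, 0, -1.5], [0, 0, -1]]' --gripper '[18, 18, 18]'

```text
clock: 9.4
eef_pos: [497.4, 211.8, 109.8]
tool_rot: [-3.14, -0.002, 0.034]
force: [-1.2, 1.4, 5.4]
width: 23.5
```

```bash
python3 st.py
```

```text
9.4 pos [497.4 211.8 109.8] yaw 1.97 fixrot [-0.08  0.09] F [-1.2  1.4  5.4] T [-0.06   0.34  -0.049] w 23.5 q [-0.31  0.65 -0.22  1.93  0.24  0.58 -0.65] toWell [ 0.1 -2.3]
```

Call:
arm_command --rot '[[0, 0, -3], [0, 0, -3]]' --slide '[[-0.3, -0.3, -1], [-0.2, -0.3, -1]]' --gripper '[18, 18]'

```text
clock: 9.57
eef_pos: [498.1, 211.8, 109.3]
tool_rot: [-3.139, -0.004, -0.072]
force: [-1.3, 1.3, 6.5]
width: 23.7
```

```bash
python3 st.py
```

```text
9.5667 pos [498.1 211.8 109.3] yaw -4.15 fixrot [-0.15  0.25] F [-1.3  1.3  6.5] T [0.115 0.301 0.098] w 23.7 q [-0.33  0.65 -0.19  1.93  0.21  0.57 -0.73] toWell [-0.6 -2.3]
```

Call:
arm_command --rot '[[0, 0.2, -3], [0, 0, -3]]' --slide '[[-1, -0.5, -1.3], [-0.5, -0.3, -1.3]]' --gripper '[18, 18]'

```text
clock: 9.73
eef_pos: [498.5, 212.2, 108.8]
tool_rot: [-3.136, -0.005, -0.181]
force: [-1.4, 0.8, 9.8]
width: 23.6
```

```bash
python3 st.py
```

```text
9.7333 pos [498.5 212.2 108.8] yaw -10.38 fixrot [-0.27  0.32] F [-1.4  0.8  9.8] T [ 0.083  0.416 -0.005] w 23.6 q [-0.35  0.65 -0.16  1.94  0.18  0.56 -0.8 ] toWell [-1.  -2.7]
```

Call:
arm_command --rot '[[-0.3, 0.3, -3], [0, 0, -3]]' --slide '[[-1, -0.3, -0.8], [-0.5, -0.3, -0.8]]' --gripper '[18, 18]'

```text
clock: 9.9
eef_pos: [498.8, 212.7, 109.4]
tool_rot: [-3.139, -0.004, -0.29]
force: [-1.1, -0.5, 6.4]
width: 23.7
```

```bash
python3 st.py
```

```text
9.9 pos [498.8 212.7 109.4] yaw -16.63 fixrot [-0.07  0.27] F [-1.1 -0.5  6.4] T [0.098 0.314 0.001] w 23.7 q [-0.37  0.65 -0.13  1.93  0.14  0.57 -0.88] toWell [-1.3 -3.2]
```

Call:
arm_command --rot '[[0, 0.3, -3], [0, 0, -3], [0, 0, -1]]' --slide '[[-1, -1, -1.3], [-0.8, -0.8, -1.3], [-0.3, -0.3, -1.5]]' --gripper '[18, 18, 18]'

```text
clock: 10.15
eef_pos: [499.2, 212.9, 108.7]
tool_rot: [-3.135, -0.003, -0.418]
force: [-1.6, -1.0, 10.4]
width: 23.1
```

```bash
python3 st.py
```

```text
10.15 pos [499.2 212.9 108.7] yaw -23.96 fixrot [-0.28  0.34] F [-1.6 -1.  10.4] T [-0.012  0.606  0.085] w 23.1 q [-0.39  0.65 -0.09  1.93  0.1   0.56 -0.97] toWell [-1.7 -3.4]
```

Call:
arm_command --rot '[[-0.3, 0.3, 0], [0, 0, 0], [0, 0, 0]]' --slide '[[-1.5, -1.5, 2.5], [-1, -1, 1], [-0.5, -0.5, 0]]' --gripper '[18, 18, 18]'

```text
clock: 10.4
eef_pos: [497.5, 211.4, 113.1]
tool_rot: [-3.138, -0.003, -0.417]
force: [1.8, 1.9, -2.6]
width: 23.5
```

```bash
python3 st.py;  python3 - <<'E'
from cell import get_image,get_calibration
from h import *
for n in ('wrist',):
    c=get_calibration(n); im,d=get_image(n); np.savez(n+"6.npz",im=im,d=d,c=np.array(c,dtype=object))
    cv2.imwrite(f"pics/{n}6.png",im[:,:,::-1])
E
```

```text
10.4 pos [497.5 211.4 113.1] yaw -23.9 fixrot [-0.12  0.24] F [ 1.8  1.9 -2.6] T [ 0.555 -0.439  0.059] w 23.5 q [-0.39  0.64 -0.09  1.93  0.1   0.57 -0.97] toWell [-0.  -1.9]
```

View pics/wrist6.png

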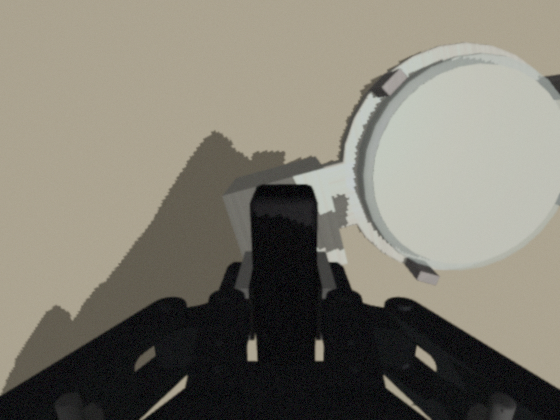

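Same grip as before: the bar's near end is still at row 186 and the well is hidden behind it. The side force reversed here, so the free centre is near (498.2, 212). I'll recentre and search again with less side load.

Call:
arm_command --rot '[[-0.1, 0.2, 0], [0, 0, 0], [0, 0, 0]]' --slide '[[0.6, 0.6, -2], [0.2, 0.2, -1.5], [0, 0, -1]]' --gripper '[18, 18, 18]'

```text
clock: 10.7
eef_pos: [498.3, 212.0, 108.9]
tool_rot: [3.141, 0.0, -0.417]
force: [-1.3, 0.5, 10.1]
width: 23.6
```

```bash
python3 st.py
```

```text
10.7 pos [498.3 212.  108.9] yaw -23.89 fixrot [ 0.   -0.01] F [-1.3  0.5 10.1] T [0.154 0.41  0.021] w 23.6 q [-0.39  0.65 -0.09  1.93  0.1   0.57 -0.97] toWell [-0.8 -2.5]
```

Call:
arm_command --rot '[[0, 0, 3], [0, 0, 3], [0, 0, 0]]' --slide '[[0, 0, -0.8], [0, 0, -0.8], [-0.2, 0, -0.8]]' --gripper '[18, 18, 18]'

```text
clock: 10.95
eef_pos: [498.0, 212.3, 108.6]
tool_rot: [3.141, 0.0, -0.308]
force: [-1.3, 0.0, 10.4]
width: 23.2
```

```bash
python3 st.py
```

```text
10.95 pos [498.  212.3 108.6] yaw -17.64 fixrot [ 0.02 -0.03] F [-1.3  0.  10.4] T [-0.07   0.332 -0.078] w 23.2 q [-0.37  0.65 -0.12  1.93  0.14  0.57 -0.9 ] toWell [-0.5 -2.8]
```

Call:
arm_command --rot '[[0, 0, 3], [0, 0, 3], [0, 0, 0]]' --slide '[[-0.3, -0.2, -0.8], [0, 0, -0.8], [0, 0, -0.8]]' --gripper '[18, 18, 18]'

```text
clock: 11.2
eef_pos: [497.9, 212.2, 108.7]
tool_rot: [3.141, -0.0, -0.199]
force: [-1.2, 0.4, 10.0]
width: 23.1
```

```bash
python3 st.py
```

```text
11.2 pos [497.9 212.2 108.7] yaw -11.38 fixrot [0.02 0.01] F [-1.2  0.4 10. ] T [ 0.01   0.388 -0.052] w 23.1 q [-0.35  0.65 -0.15  1.93  0.17  0.57 -0.82] toWell [-0.4 -2.7]
```

Call:
arm_command --rot '[[0, 0, 3], [0, 0, 3], [0, 0, 0]]' --slide '[[-0.3, -0.2, -0.8], [0, 0, -0.8], [0, 0, -0.8]]' --gripper '[18, 18, 18]'

```text
clock: 11.45
eef_pos: [497.7, 212.2, 108.7]
tool_rot: [3.141, -0.001, -0.089]
force: [-2.6, -0.2, 9.5]
width: 22.9
```

```bash
python3 st.py
```

```text
11.45 pos [497.7 212.2 108.7] yaw -5.11 fixrot [0.02 0.05] F [-2.6 -0.2  9.5] T [ 0.047  0.452 -0.053] w 22.9 q [-0.33  0.65 -0.18  1.93  0.21  0.58 -0.74] toWell [-0.2 -2.7]
```

Call:
arm_command --rot '[[0, 0, 3], [0, 0, 3], [0, 0, 0]]' --slide '[[-0.6, -0.4, -0.8], [-0.2, -0.2, -0.8], [0, 0, -0.8]]' --gripper '[18, 18, 18]'

```text
clock: 11.7
eef_pos: [497.5, 212.0, 108.8]
tool_rot: [-3.141, -0.002, 0.02]
force: [-1.4, 0.5, 9.0]
width: 23.2
```

```bash
python3 st.py
```

```text
11.7 pos [497.5 212.  108.8] yaw 1.14 fixrot [-0.01  0.14] F [-1.4  0.5  9. ] T [ 0.097  0.445 -0.073] w 23.2 q [-0.31  0.65 -0.21  1.93  0.24  0.58 -0.67] toWell [ 0.  -2.5]
```

Call:
arm_command --rot '[[0, 0, 3], [0, 0, 3], [0, 0, 0]]' --slide '[[-0.3, -0.3, -0.8], [0, 0, -0.8], [0, 0, -0.8]]' --gripper '[18, 18, 18]'

```text
clock: 11.95
eef_pos: [497.4, 211.8, 108.7]
tool_rot: [3.141, -0.003, 0.129]
force: [-1.7, 0.3, 9.4]
width: 23.4
```

```bash
python3 st.py
```

```text
11.95 pos [497.4 211.8 108.7] yaw 7.41 fixrot [-0.02  0.19] F [-1.7  0.3  9.4] T [ 0.083  0.447 -0.058] w 23.4 q [-0.29  0.65 -0.24  1.93  0.27  0.58 -0.59] toWell [ 0.1 -2.3]
```

Call:
arm_command --rot '[[0, 0.2, 2], [0, 0, 2], [0, 0, 2]]' --slide '[[-0.5, -0.3, 0.2], [-0.2, -0.2, -0.4], [0, 0, -0.5]]' --gripper '[18, 18, 18]'

```text
clock: 12.2
eef_pos: [497.3, 211.6, 109.7]
tool_rot: [-3.141, -0.001, 0.237]
force: [-0.5, 1.2, 5.6]
width: 23.4
```

```bash
python3 st.py
```

```text
12.2 pos [497.3 211.6 109.7] yaw 13.61 fixrot [-0.05  0.07] F [-0.5  1.2  5.6] T [0.217 0.335 0.005] w 23.4 q [-0.27  0.66 -0.28  1.93  0.3   0.59 -0.51] toWell [ 0.2 -2.1]
```

Call:
arm_command --rot '[[0, 0.1, 2], [0, 0, 2], [0, 0, 2]]' --slide '[[-0.3, -0.3, -0.4], [0, 0, -0.4], [0, 0, -0.4]]' --gripper '[18, 18, 18]'

```text
clock: 12.45
eef_pos: [497.2, 211.6, 109.7]
tool_rot: [-3.141, -0.0, 0.347]
force: [-1.2, 0.7, 7.1]
width: 23.1
```

```bash
python3 st.py
```

```text
12.45 pos [497.2 211.6 109.7] yaw 19.89 fixrot [-0.06 -0.01] F [-1.2  0.7  7.1] T [ 0.223  0.258 -0.048] w 23.1 q [-0.25  0.66 -0.31  1.93  0.33  0.6  -0.43] toWell [ 0.3 -2.1]
```

Call:
arm_command --rot '[[0, 0, 2], [0, 0, 2], [0, 0, 2]]' --slide '[[-0.2, -0.4, -0.3], [0, 0, -0.3], [0, 0, -0.3]]' --gripper '[18, 18, 18]'

```text
clock: 12.7
eef_pos: [497.0, 211.6, 109.8]
tool_rot: [-3.14, -0.0, 0.457]
force: [-0.1, 0.8, 4.8]
width: 23.0
```

```bash
python3 st.py
```

```text
12.7 pos [497.  211.6 109.8] yaw 26.17 fixrot [-0.08 -0.01] F [-0.1  0.8  4.8] T [ 0.161  0.229 -0.012] w 23.0 q [-0.23  0.66 -0.34  1.93  0.36  0.61 -0.35] toWell [ 0.5 -2.1]
```

Call:
arm_command --rot '[[0, 0, 2], [0, 0, 2], [0, 0, 2]]' --slide '[[-0.1, -0.4, -0.4], [0, 0, -0.3], [0, 0, -0.3]]' --gripper '[18, 18, 18]'

```text
clock: 12.95
eef_pos: [497.3, 211.4, 108.7]
tool_rot: [-3.14, -0.001, 0.567]
force: [-0.0, 1.2, 0.1]
width: 23.3
```

```bash
python3 st.py
```

```text
12.95 pos [497.3 211.4 108.7] yaw 32.48 fixrot [-0.12  0.01] F [-0.   1.2  0.1] T [ 0.311 -0.125  0.069] w 23.3 q [-0.21  0.67 -0.37  1.93  0.4   0.61 -0.27] toWell [ 0.2 -1.9]
```

Call:
arm_command --rot '[[0, 0, 2], [0, 0, 2], [0, 0, 2]]' --slide '[[-0.1, -0.4, -0.4], [0, 0, -0.3], [0, 0, -0.3]]' --gripper '[18, 18, 18]'

```text
clock: 13.2
eef_pos: [497.1, 211.0, 106.5]
tool_rot: [-3.139, -0.001, 0.677]
force: [-0.1, 0.9, -1.7]
width: 22.9
```

```bash
python3 st.py
```

```text
13.2 pos [497.1 211.  106.5] yaw 38.81 fixrot [-0.15 -0.06] F [-0.1  0.9 -1.7] T [ 0.336 -0.193  0.052] w 22.9 q [-0.19  0.68 -0.4   1.93  0.43  0.62 -0.19] toWell [ 0.4 -1.5]
```

It is dropping in, with z down to 106.5 and almost no contact force. I'll lower straight now.

Call:
arm_command --rot '[[-0.1, 0, -1], [0, 0, 0], [0, 0, 0]]' --slide '[[0, 0, -1.5], [0, 0, -1.5], [0, 0, -1]]' --gripper '[18, 18, 18]'

```text
clock: 13.45
eef_pos: [497.3, 211.2, 101.3]
tool_rot: [-3.139, 0.0, 0.657]
force: [0.4, 1.9, -1.6]
width: 23.2
```

```bash
python3 st.py
```

```text
13.45 pos [497.3 211.2 101.3] yaw 37.64 fixrot [-0.1  -0.09] F [ 0.4  1.9 -1.6] T [ 0.397 -0.221  0.029] w 23.2 q [-0.2   0.69 -0.39  1.93  0.43  0.61 -0.21] toWell [ 0.2 -1.7]
```

Call:
arm_command --rot '[[-0.1, 0, 0], [0, 0, 0], [0, 0, 0]]' --slide '[[0, 0.4, -1], [0, 0, -1], [0, 0, -0.5]]' --gripper '[18, 18, 18]'

```text
clock: 13.7
eef_pos: [497.4, 211.5, 98.7]
tool_rot: [-3.141, 0.002, 0.656]
force: [-1.2, 0.7, 6.9]
width: 23.5
```

```bash
python3 st.py
```

```text
13.7 pos [497.4 211.5  98.7] yaw 37.57 fixrot [ 0.05 -0.09] F [-1.2  0.7  6.9] T [0.196 0.175 0.038] w 23.5 q [-0.2   0.69 -0.38  1.93  0.43  0.6  -0.21] toWell [ 0.1 -2. ]
```

Home: the tip is 12 mm below the rim stop, on the socket floor. Now I'll turn it clockwise.

Call:
arm_command --rot '[[0, 0, -4], [0, 0, -4], [0, 0, -4]]' --slide '[[0, 0, 0.3], [0, 0, 0], [0, 0, -0.2]]' --gripper '[18, 18, 18]'

```text
clock: 13.95
eef_pos: [497.5, 211.9, 99.7]
tool_rot: [-3.141, 0.001, 0.439]
force: [-0.1, 1.0, 1.4]
width: 23.2
```

```bash
python3 st.py
```

```text
13.95 pos [497.5 211.9  99.7] yaw 25.17 fixrot [ 0.02 -0.05] F [-0.1  1.   1.4] T [ 0.267 -0.062  0.043] w 23.2 q [-0.24  0.68 -0.32  1.93  0.37  0.59 -0.37] toWell [-0.  -2.4]
```

Call:
arm_command --rot '[[0, 0, -4], [0, 0, -4], [0, 0, -4]]' --slide '[[0, 0, -0.2], [0, 0, -0.2], [0, 0, -0.2]]' --gripper '[18, 18, 18]'

```text
clock: 14.2
eef_pos: [497.6, 212.1, 99.8]
tool_rot: [3.141, 0.0, 0.219]
force: [0.6, 0.5, 0.8]
width: 23.3
```

```bash
python3 st.py
```

```text
14.2 pos [497.6 212.1  99.8] yaw 12.57 fixrot [ 0.01 -0.01] F [0.6 0.5 0.8] T [ 0.346 -0.114  0.086] w 23.3 q [-0.28  0.67 -0.26  1.93  0.3   0.57 -0.53] toWell [-0.1 -2.6]
```

Call:
arm_command --rot '[[0, 0, -4], [0, 0, -4], [0, 0, -4]]' --slide '[[0, 0.1, -0.4], [0, 0, -0.3], [0, 0, -0.3]]' --gripper '[18, 18, 18]'

```text
clock: 14.45
eef_pos: [497.7, 212.6, 99.6]
tool_rot: [3.141, -0.001, 0.004]
force: [-0.3, 1.4, 2.1]
width: 22.9
```

```bash
python3 st.py
```

```text
14.45 pos [497.7 212.6  99.6] yaw 0.21 fixrot [0.04 0.07] F [-0.3  1.4  2.1] T [ 0.308 -0.074  0.951] w 22.9 q [-0.32  0.67 -0.2   1.94  0.24  0.56 -0.68] toWell [-0.2 -3.1]
```

Call:
arm_command --rot '[[0, 0, -4], [0, 0, -4], [0, 0, -3]]' --slide '[[0, 0.1, -0.4], [0, 0, -0.3], [0, 0, -0.3]]' --gripper '[18, 18, 18]'

```text
clock: 14.7
eef_pos: [497.7, 213.2, 99.6]
tool_rot: [3.139, -0.004, -0.184]
force: [0.4, 0.9, 2.1]
width: 23.3
```

```bash
python3 st.py
```

```text
14.7 pos [497.7 213.2  99.6] yaw -10.56 fixrot [0.18 0.18] F [0.4 0.9 2.1] T [ 0.147 -0.134  1.185] w 23.3 q [-0.36  0.66 -0.15  1.94  0.18  0.55 -0.82] toWell [-0.2 -3.7]
```

```bash
python3 - <<'E'
from cell import get_image,get_calibration
from h import *
for n in ('wrist','top'):
    c=get_calibration(n); im,d=get_image(n); np.savez(n+"7.npz",im=im,d=d,c=np.array(c,dtype=object))
    cv2.imwrite(f"pics/{n}7.png",im[:,:,::-1])
E
python3 st.py
```

```text
14.8 pos [497.8 213.1  99.5] yaw -10.48 fixrot [0.18 0.18] F [0.9 0.6 2.4] T [ 0.116 -0.124  0.865] w 23.3 q [-0.36  0.66 -0.15  1.94  0.18  0.55 -0.81] toWell [-0.3 -3.6]
```

View pics/wrist7.png

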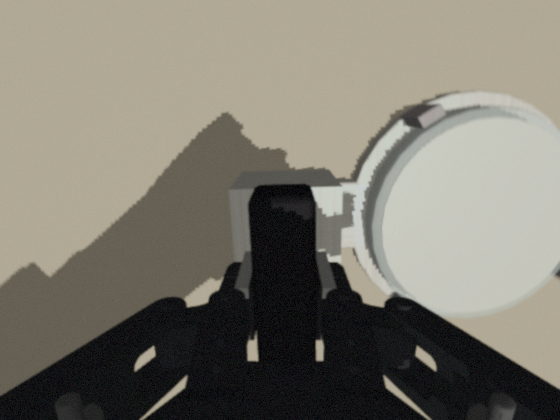

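Call:
arm_command --rot '[[0.1, 0.1, -3], [0, 0, -3]]' --slide '[[0, -0.5, -0.4], [0, -0.3, -0.3]]' --gripper '[18, 18]'

```text
clock: 14.97
eef_pos: [498.0, 212.8, 99.4]
tool_rot: [3.141, -0.003, -0.282]
force: [-0.3, 1.4, 3.1]
width: 23.0
```

```bash
python3 - <<'E'
from cell import get_image,get_calibration
from h import *
for n in ('wrist',):
    c=get_calibration(n); im,d=get_image(n); np.savez(n+"8.npz",im=im,d=d,c=np.array(c,dtype=object))
    cv2.imwrite(f"pics/{n}8.png",im[:,:,::-1])
for f in ('w4.npz','wrist6.npz','wrist7.npz','wrist8.npz'):
    im,d,c=load(f); g=im.max(2)
    row=[]
    for r in (200,215,230,240):
        b=np.where(g[r,225:340]<32)[0]+225; row.append((b.min(),b.max()))
    print(f,row)
E
python3 st.py
```

```text
w4.npz [(np.int64(252), np.int64(314)), (np.int64(252), np.int64(315)), (np.int64(252), np.int64(315)), (np.int64(253), np.int64(315))]
wrist6.npz [(np.int64(252), np.int64(314)), (np.int64(251), np.int64(316)), (np.int64(252), np.int64(315)), (np.int64(253), np.int64(315))]
wrist7.npz [(np.int64(250), np.int64(312)), (np.int64(250), np.int64(314)), (np.int64(251), np.int64(314)), (np.int64(251), np.int64(314))]
wrist8.npz [(np.int64(251), np.int64(313)), (np.int64(250), np.int64(314)), (np.int64(251), np.int64(314)), (np.int64(252), np.int64(314))]
15.0167 pos [498.  212.9  99.4] yaw -16.29 fixrot [0.09 0.14] F [0.3 0.6 2.4] T [ 0.254 -0.098  0.742] w 23.2 q [-0.38  0.66 -0.12  1.94  0.15  0.55 -0.88] toWell [-0.5 -3.4]
```

View pics/wrist8.png

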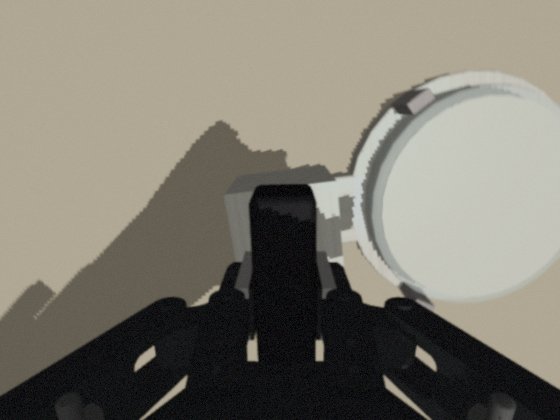

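The bar still follows the gripper, with edges shifted only ~2 px. So the screw is still turning at yaw -16°, just stiffly. I'll keep turning until it really stops.

Call:
arm_command --rot '[[0.1, 0.1, -3], [0, 0, -3], [0, 0, 0]]' --slide '[[0, -0.4, -0.3], [0, -0.2, -0.3], [0, 0, -0.2]]' --gripper '[18, 18, 18]'

```text
clock: 15.27
eef_pos: [498.1, 212.6, 99.3]
tool_rot: [-3.141, -0.001, -0.388]
force: [0.2, 1.2, 2.6]
width: 23.3
```

```bash
cat > bar.py <<'E'
from cell import get_image,get_calibration
from h import *
import sys,os
n=sys.argv[1]
c=get_calibration('wrist'); im,d=get_image('wrist'); np.savez(n+".npz",im=im,d=d,c=np.array(c,dtype=object)); cv2.imwrite(f"pics/{n}.png",im[:,:,::-1])
g=im.max(2)
for r in (200,230):
    b=np.where(g[r,215:350]<32)[0]+215; print(r,b.min(),b.max())
E
python3 st.py; python3 bar.py b9
```

```text
15.2667 pos [498.1 212.6  99.3] yaw -22.25 fixrot [-0.03  0.06] F [0.2 1.2 2.6] T [ 0.336  0.029 -0.072] w 23.3 q [-0.39  0.66 -0.09  1.94  0.11  0.54 -0.95] toWell [-0.6 -3.1]
200 252 314
230 252 315
```

Call:
arm_command --rot '[[0, 0, -3], [0, 0, -3]]' --slide '[[0, 0, -0.3], [0, 0, -0.3]]' --gripper '[18, 18]'

```text
clock: 15.48
eef_pos: [498.3, 212.6, 99.1]
tool_rot: [-3.14, -0.0, -0.49]
force: [-0.1, 1.4, 4.2]
width: 23.2
```

```bash
python3 st.py; python3 bar.py b10
```

```text
15.4833 pos [498.3 212.6  99.1] yaw -28.1 fixrot [-0.08  0.07] F [-0.1  1.4  4.2] T [0.31  0.02  0.097] w 23.2 q [-0.41  0.66 -0.07  1.94  0.08  0.54 -1.02] toWell [-0.8 -3.1]
200 252 313
230 252 315
```

Call:
arm_command --rot '[[0, 0, -3], [0, 0, -3]]' --slide '[[0, -0.2, -0.2], [0, -0.2, -0.2]]' --gripper '[18, 18]'

```text
clock: 15.7
eef_pos: [498.5, 212.6, 99.2]
tool_rot: [-3.139, -0.0, -0.596]
force: [0.0, 1.7, 3.1]
width: 23.3
```

```bash
python3 st.py; python3 bar.py b11
```

```text
15.7 pos [498.5 212.6  99.2] yaw -34.14 fixrot [-0.12  0.09] F [0.  1.7 3.1] T [0.414 0.005 0.031] w 23.3 q [-0.43  0.66 -0.04  1.94  0.04  0.54 -1.09] toWell [-1.  -3.1]
200 252 314
230 252 315
```

Call:
arm_command --rot '[[0, 0, -3], [0, 0, -3]]' --slide '[[0, -0.2, -0.2], [0, -0.2, -0.2]]' --gripper '[18, 18]'

```text
clock: 15.92
eef_pos: [498.6, 212.2, 99.1]
tool_rot: [-3.138, -0.0, -0.7]
force: [-0.4, 0.4, 3.5]
width: 23.2
```

```bash
python3 st.py
```

```text
15.9167 pos [498.6 212.2  99.1] yaw -40.11 fixrot [-0.13  0.12] F [-0.4  0.4  3.5] T [0.254 0.004 0.032] w 23.2 q [-0.45  0.66 -0.01  1.94  0.01  0.54 -1.16] toWell [-1.1 -2.7]
```

Call:
arm_command --rot '[[0, 0, -2], [0, 0, -2]]' --slide '[[0, -0.2, -0.3], [0, -0.2, -0.3]]' --gripper '[18, 18]'

```text
clock: 16.08
eef_pos: [498.8, 212.0, 98.9]
tool_rot: [-3.138, 0.0, -0.77]
force: [0.2, 1.6, 5.5]
width: 22.9
```

```bash
python3 st.py
```

```text
16.0833 pos [498.8 212.   98.9] yaw -44.09 fixrot [-0.17  0.14] F [0.2 1.6 5.5] T [0.358 0.136 0.024] w 22.9 q [-0.46  0.66  0.01  1.94 -0.01  0.53 -1.21] toWell [-1.3 -2.5]
```

Call:
arm_command --rot '[[0, 0.1, -2], [0, 0, -2]]' --slide '[[-0.1, -0.2, 0], [-0.1, -0.1, -0.2]]' --gripper '[18, 18]'

```text
clock: 16.25
eef_pos: [498.9, 212.2, 99.0]
tool_rot: [-3.138, 0.002, -0.842]
force: [0.5, 1.6, 5.2]
width: 23.0
```

```bash
python3 st.py
```

```text
16.25 pos [498.9 212.2  99. ] yaw -48.27 fixrot [-0.21  0.09] F [0.5 1.6 5.2] T [0.453 0.039 0.079] w 23.0 q [-0.47  0.66  0.03  1.94 -0.04  0.54 -1.26] toWell [-1.4 -2.7]
```

Call:
arm_command --rot '[[0, 0, -2], [0, 0, -2]]' --slide '[[0, -0.2, -0.1], [0, -0.1, -0.1]]' --gripper '[18, 18]'

```text
clock: 16.42
eef_pos: [498.9, 212.4, 98.9]
tool_rot: [-3.137, 0.002, -0.917]
force: [0.3, 2.0, 5.2]
width: 23.7
```

```bash
python3 st.py
```

```text
16.4167 pos [498.9 212.4  98.9] yaw -52.55 fixrot [-0.25  0.11] F [0.3 2.  5.2] T [0.395 0.018 0.26 ] w 23.7 q [-0.48  0.66  0.05  1.94 -0.06  0.53 -1.31] toWell [-1.4 -2.9]
```

Call:
arm_command --rot '[[0, 0, -1], [0, 0, -1]]' --slide '[[0, -0.2, 0], [0, -0.1, 0]]' --gripper '[18, 18]'

```text
clock: 16.58
eef_pos: [498.9, 212.4, 99.0]
tool_rot: [-3.137, 0.002, -0.954]
force: [-0.1, 2.1, 5.2]
width: 23.2
```

```bash
python3 st.py; python3 bar.py b12
```

```text
16.5833 pos [498.9 212.4  99. ] yaw -54.66 fixrot [-0.24  0.14] F [-0.1  2.1  5.2] T [0.412 0.006 0.441] w 23.2 q [-0.49  0.66  0.06  1.94 -0.08  0.53 -1.33] toWell [-1.4 -2.9]
200 251 314
230 252 315
```

The torque now rises steadily (0.26 → 0.44 N m) while the rotation stalls, so the screw is against its stop. I'll ease the push and let go.

Call:
arm_command --rot '[[0, 0, 0.7], [0, 0, 0], [0, 0, 0]]' --slide '[[0, -0.3, 0.8], [0, -0.2, 0.2], [0, 0, 0]]' --gripper '[18, 18, 18]'

```text
clock: 16.88
eef_pos: [498.8, 212.3, 99.6]
tool_rot: [-3.137, 0.002, -0.94]
force: [0.5, 1.6, 1.9]
width: 23.3
```

```bash
python3 st.py
```

```text
16.8833 pos [498.8 212.3  99.6] yaw -53.87 fixrot [-0.24  0.13] F [0.5 1.6 1.9] T [ 0.481 -0.163  0.226] w 23.3 q [-0.49  0.66  0.05  1.94 -0.07  0.54 -1.32] toWell [-1.3 -2.8]
```

Call:
arm_command --rot '[[0, 0, 0], [0, 0, 0], [0, 0, 0], [0, 0, 0], [0, 0, 0]]' --slide '[[0, 0, 0], [0, 0, 0], [0, 0, 0], [0, 0, 0], [0, 0, 0]]' --gripper '[40, 85, 85, 85, 85]'

```text
clock: 17.3
eef_pos: [496.2, 208.0, 97.6]
tool_rot: [3.137, 0.002, -0.945]
force: [0.1, -1.9, -0.5]
width: 81.6
```

```bash
python3 st.py; python3 bar.py b13
```

```text
17.3 pos [496.2 208.   97.6] yaw -54.15 fixrot [ 0.08 -0.27] F [ 0.1 -1.9 -0.5] T [-0.042  0.015  0.019] w 81.6 q [-0.49  0.67  0.06  1.94 -0.07  0.54 -1.33] toWell [1.3 1.5]
200 242 308
230 244 309
```

View pics/b13.png

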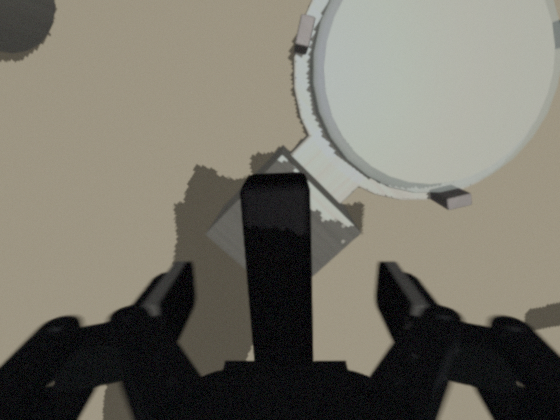

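The fingers are open, with the pads near (175,300) and (395,300). The bar stands free between them at (277,270), so I'll retreat straight up.

Call:
arm_command --rot '[[0, 0, 0], [0, 0, 0], [0, 0, 0], [0, 0, 0], [0, 0, 0]]' --slide '[[0, 0, 8], [0, 0, 15], [0, 0, 25], [0, 0, 30], [0, 0, 20]]' --gripper '[85, 85, 85, 85, 85]'

```text
clock: 17.77
eef_pos: [491.8, 205.3, 195.8]
tool_rot: [3.124, 0.004, -0.946]
force: [1.1, -0.9, 0.2]
width: 84.9
```

Call:
arm_command --rot '[[0, 0, 0], [0, 0, 0], [0, 0, 0], [0, 0, 0], [0, 0, 0]]' --slide '[[-20, 0, 30], [-25, -10, 25], [-25, -10, 20], [-20, -10, 10], [0, 0, 0]]' --gripper '[85, 85, 85, 85, 85]'

```text
clock: 18.18
eef_pos: [401.1, 174.9, 291.2]
tool_rot: [3.136, 0.002, -0.947]
force: [-0.6, -0.1, 0.3]
width: 85.0
```

```bash
python3 st.py; python3 - <<'E'
from cell import get_image,get_calibration
from h import *
for n in ('scene','top','wrist'):
    c=get_calibration(n); im,d=get_image(n); np.savez(n+"9.npz",im=im,d=d,c=np.array(c,dtype=object))
    cv2.imwrite(f"pics/{n}9.png",im[:,:,::-1])
    P=depthpts(c,d); x=P[...,0];y=P[...,1]
    m=((P[...,2]>95)&(P[...,2]<150)&(abs(x-497)<60)&(abs(y-211)<60)&(im.max(2)<70)).astype(np.uint8)*255
    cs,_=cv2.findContours(m,0,1)
    if cs:
        k=max(cs,key=cv2.contourArea); print(n,len(k))
        if len(k)>5: 
            q=plane(c,k.reshape(-1,2),133); print(cv2.minAreaRect(q[:,:2].astype(np.float32)),'z',np.percentile(P[m>0][:,2],[5,50,95]))
E
```

```text
18.1833 pos [401.1 174.9 291.2] yaw -54.27 fixrot [ 0.11 -0.32] F [-0.6 -0.1  0.3] T [-0.04   0.036 -0.008] w 85.0 q [-0.55  0.25  0.09  1.99 -0.03  0.91 -1.39] toWell [96.4 34.6]
scene 91
((504.5746154785156, 213.63735961914062), (97.68154907226562, 26.65598487854004), 37.02040481567383) z [116.71994651 131.70922881 135.096302  ]
top 63
((502.55474853515625, 213.12413024902344), (75.32548522949219, 24.130191802978516), 38.090328216552734) z [129.29057128 132.73019393 135.75608693]
wrist 261
((496.79388427734375, 212.40977478027344), (88.45590209960938, 24.05457305908203), 37.534400939941406) z [130.74811885 132.62654014 133.92758382]
```

View pics/scene9.png

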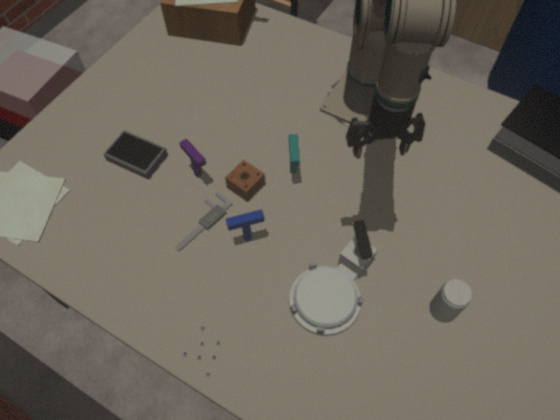

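View pics/wrist9.png

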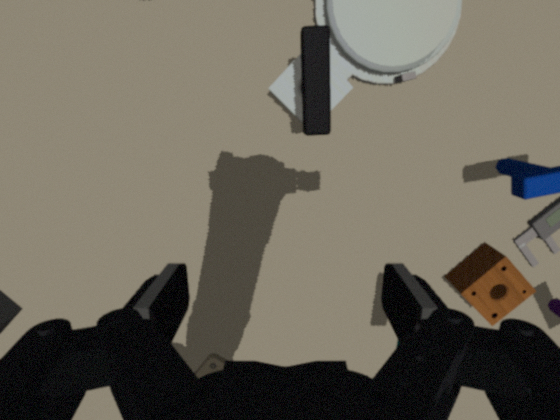

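Bar top measures 132.7 mm (133 expected when fully home), and the robot is clear. The second stall is almost exactly 60° after the first, which fits a hex against the same stop.

```bash
python3 -c "
from cell import ctrl
print(ctrl.finish_job())"
```

```text
the job is handed in; nothing more can be done
None
```

The key is standing fully home in the screw, released, with the screw turned clockwise to its stop. I handed in the job at about 18.3 s of the 51 s allowed. One thing went wrong on the way: I overran the stop the first time.

**What I did:** I gripped the key by its bar, lifted it out of the stand and lowered it into the well. My first clockwise sweep missed the socket. A recentred sweep back the other way, under a lighter push, dropped the key in. I turned clockwise to the stop, eased the push and let go.

**Last checks:**
- **Fully home:** the bar top measured 132.6–132.7 mm in the last wrist and top pictures, against 133 mm expected. The scene picture, with a rougher mask, had its median at 131.7 mm.
- **At the stop:** torque rose steadily to 0.44 N m over the last few degrees before I let go. I had no direct reading of the screw joint.
- **Push on the screw:** about 13 N at most in the readings, taken every two or three rows, so under the 20 N limit.
- **Other objects:** they look unmoved in the final scene picture, and I saw no contact with the mirror.

**What went wrong or disagreed:**
- **Overrun at the stop:** when I first reached the stop I took the resistance for a stiff stretch and kept turning, at up to about 1.2 N m. The key appears to have slipped past one hex flat in the socket. I then brought it up to the stop again, this time stopping at 0.44 N m; this second stall came about 60° after the first, as a hex would give.
- **Earlier movement of the screw:** during the first sweep the key may have dragged the screw part of its turn before it was fully home.

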